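# Clear the scrap-chute flange and hover its cover plate over the screw holes

## Task

The scrap chute in the counter is to be closed off: first take the chunk of bamboo and the cork off its steel flange and put both in the open grey pail. Then lift the metal cover plate by its handle and hold it still and level about 2 cm above the flange, turned so that its three holes are lined up over the three threaded holes, ready for me to start the screws; finish while still holding it there, touching nothing else with it. Leave the lunch things on the counter where they are.

Things in the scene. Friction and masses are not known exactly. Their poses are not given: they have to be found in the camera images.
- flange: Fixed steel flange on the counter, 170 (x) by 110 (y) by 14 mm thick, with a blind opening 44 (x) by 50 (y) by 10 mm deep in its middle. Origin at the centre of its underside, z up, x along its length to the end with two holes (away from the robot, within 0.4 rad). Threaded holes of 8 mm at x, y = (+58, +34), (+58, -34), (-58, 0) mm. Top face 14 mm above the counter.
- plate: Loose flat aluminium cover plate beside the flange (left or right), 160 (x) by 100 (y) by 5 mm, about 0.3 kg. Through holes of 12 mm at x, y = (+58, +34), (+58, -34), (-58, 0) mm. Origin: centre of its underside, z up. Balanced steel bar handle over the centre: along x, 76 long, 14 wide (y), from 35 to 49 mm above the underside, on two 10 mm posts at x = +29, -29 mm.
- pail: Open square grey plastic pail standing fixed on the counter, on the other side of the flange from the plate: 150 by 150 by 90 mm high, walls 4 mm. Origin at the centre of its underside, z up.
- chunk: Broken-off chunk of bamboo, about 25 g, lying on the flange's face towards its two-hole end. 44 (x) by 26 (y) mm; 20 mm high, with a step up to 30 mm high from x = -21 to x = +7 mm. Flat sides 26 mm apart across y. Origin at the centre of its underside, z up.
- cork: Cork stopper, about 12 g, standing upright on the flange's face towards its one-hole end: 30 mm high, 26 mm in diameter at the foot and 29 mm at the top. Origin at the centre of its foot, z up.
- thread0 (a point): Mouth of the flange's threaded hole 0, at flange x, y = +58, +34 mm, in its top face. Axes as the flange's.
- thread1 (a point): Mouth of the flange's threaded hole 1, at flange x, y = +58, -34 mm, in its top face. Axes as the flange's.
- thread2 (a point): Mouth of the flange's threaded hole 2, at flange x, y = -58, 0 mm, in its top face. Axes as the flange's.
- plate_hole0 (a point): Centre of the cover plate's hole 0, at plate x, y = +58, +34 mm, at the level of the underside; it belongs over threaded hole 0. Axes as the plate's.
- plate_hole1 (a point): Centre of the cover plate's hole 1, at plate x, y = +58, -34 mm, at the level of the underside; it belongs over threaded hole 1. Axes as the plate's.
- plate_hole2 (a point): Centre of the cover plate's hole 2, at plate x, y = -58, 0 mm, at the level of the underside; it belongs over threaded hole 2. Axes as the plate's.
- bento: Bystander: two-tier bamboo bento box, 100 by 170 by 100 mm high, beyond the flange, to the left. Origin under its centre.
- case: Bystander: clear plastic sandwich case, 136 by 136 by 51 mm high, beyond the flange, to the right. Origin under its centre.
- spoon: Bystander: stainless spoon, 160 mm long, lying at the far right.
- cup_a: Bystander: blue silicone muffin cup, 66 mm across the rim, 33 mm high, beyond the flange on the left. Origin under its centre.
- cup_b: Bystander: blue silicone muffin cup, as the other, beyond the flange on the right.
- grater: Bystander: flat plastic grater, 209 by 75 by 18 mm, at the far left. Origin under its centre.
Mind the look-alikes: they are no part of the job. What is shaped like the cork but purple or yellow is not meant.

How it is judged:
On the way, in this order (a step that is already met when the one before it is completed fails the run):
1. the bamboo chunk and the cork both lie in the pail, let go (x of chunk in the frame of pail between -0.072 and 0.072 m and y of chunk in the frame of pail between -0.072 and 0.072 m and z of each of chunk, cork in the frame of pail below 0.075 m and contact force between the fingers and chunk below 0.1 N and x of cork in the frame of pail between -0.072 and 0.072 m and y of cork in the frame of pail between -0.072 and 0.072 m and contact force between the fingers and cork below 0.1 N), for 0.2 s.
2. the cover plate is lifted off the counter (height (world z) of plate above 0.018 m), for 0.1 s.
At the end, for the whole second after the job is handed in: The bamboo chunk and the cork lie in the pail; the cover plate is held by the fingers, still and level (within 0.1 rad), each of its holes within 5 mm sideways of its threaded hole and its underside 8 to 35 mm above the flange's face, and it touches neither flange, debris nor pail (all of step 1 and linear speed of each of chunk, cork below 0.05 m/s and horizontal distance between plate_hole0 and thread0 below 0.005 m and z of plate_hole0 in the frame of thread0 between 0.008 and 0.035 m and horizontal distance between plate_hole1 and thread1 below 0.005 m and z of plate_hole1 in the frame of thread1 between 0.008 and 0.035 m and horizontal distance between plate_hole2 and thread2 below 0.005 m and z of plate_hole2 in the frame of thread2 between 0.008 and 0.035 m and angle between plate's own z axis and vertical below 0.1 rad and linear speed of plate below 0.02 m/s and contact force between the fingers and plate above 1 N and contact force between plate and flange below 0.1 N and contact force between plate and chunk below 0.1 N and contact force between plate and cork below 0.1 N and contact force between plate and pail below 0.1 N); the arm keeps its last pose, push and grip.
It fails at once if one of the lunch things (bento box, sandwich case, spoon, muffin cups, grater) is moved more than 30 mm (distance of any of bento, case, spoon, cup_a, cup_b, grater from where it was at the start of the episode above 0.03 m).
It also fails if it takes over 69 s, if anything falls off the work surface, if the arm or the gripper's body presses on something with over 40 N, if the wrist force passes 120 N, or if a joint passes its speed limit or range.

## Robot

A 7-joint arm with a two-finger parallel gripper is mounted at the origin on the work surface. World frame = base frame: x ahead of the robot, y to its left, z up, the work surface at z = 0. Lengths are in m, angles in rad, forces in N, time in s.
With the tool pointing down it reaches from about 0.4 to 0.85 m from the base axis. Payload 10.4 kg.
Tool frame: the origin (TCP) lies between the finger pads; the fingertips stand 25 mm ahead of it and the grasp point (between the pads) lies 6 mm ahead of it; x points along the fingers, y is the direction in which the jaws open and shut, and the axes are right-handed (so a half turn about x gives the same grasp; the last joint's range is limited). The gripper opens to 87 mm and grips with 3 to 60 N. Pads are 19 mm wide; open, the fingers measure 117 mm over their backs; the gripper's body (75 mm by 190 mm) begins 51 mm behind the grasp point.
Start: joints at [-0.023, 0.332, -0.065, 1.46, 0.022, 1.35, -0.088], TCP at [0.625, 0, 0.248] pointing down, gripper open.
Joint ranges: [-2.6, 2.6], [-0.5, 2.12], [-1.47, 1.34], [0.16, 2.42], [-1.27, 4.41], [0.06, 2.06], [-2.6, 2.6]. Speed limits (rad/s): [2.22, 2.22, 2.79, 2.79, 3.14, 3.14, 3.14].

## Interface

Orientations are given as a unit quaternion [x, y, z, w].
In Python, from bench import r gives the robot as it stands.
- The arm moves only by the shell command python3 -m pendant 'ROWS' [FORCE]. ROWS is JSON, a list of rows, each an object with "translation": the shift along the world's x, y, z in cm, a list of three; "angular": the turn, a rotation vector about the world's x, y, z in degrees, a list of three; "hand": the opening, from -1 (shut) to 1 (fully open). In form: [{"translation": [dx, dy, dz], "angular": [wx, wy, wz], "hand": hand}, ...]. A call has 1 to 20 rows; each row shifts and turns the commanded pose from where the row before left it; what a row does not reach is not made up. A row lasts 1/10 s, in which the tool goes at most 50 mm and 8.59 degrees, less where a joint would pass 70% of its speed; a pose out of reach is approached as far as the arm can. A call is refused whole if a number of a shift passes 5 or a number of a turn 8.59, either way. A call with a gripper value outside its range is refused whole. The fingers move at their own pace and stop on an object; FORCE is the grip in N (left out, the last holds). Time passes only in rows, so rows that do not move let the fingers close. It gives the time, the measured TCP pose, the force and the opening at its end, in the units of the state.
- r.read_state(): the state, without advancing time (a new reading comes with each control period).
- r.camera(name): name is "scene" or "side" or "wrist"; returns the picture (400x640x3 uint8, red, green, blue); there is no depth.
- r.camera_info(name): a dict with "fx", "fy", "cx", "cy" (pixels), "distortion" ([k1, k2, p1, p2, k3] as OpenCV has them; the pictures are not rectified), "rvec" (rotation vector, rad) and "tvec" (3), from world to camera coordinates, as OpenCV has them; the wrist camera has in their place "mount" (4x4, takes a point from camera to tool coordinates, whose origin is the TCP and whose axes are the tool frame's). Camera axes: x right, y down, z forward; pixel columns grow to the right and rows downward; lengths in m; the calibration is good to about 2 mm. A picture is of the moment at which its call begins: read the wrist's pose just before it. camera_info takes no time and is no camera call.
- r.close_job(): hands the job in, once; it reports no verdict.
Trained networks look in the newest picture that a camera, given by its name, has taken for a name from the list of things; names that differ only in an ending like _2 or _b are one class to them, and where a whole thing is asked for, a point or a joint stands for the part that bears it (a point fixed in the world has none). Each returns a list of dicts, best first, with "confidence" (0 to 1); they miss things now and then, are a little off and sometimes report something else, mostly with a low value. They report only what shows in the picture. A call takes as long as a camera call. They do not tell look-alikes from the thing itself.
- r.find_in(camera, name): "point" ([row, column] in pixels, amid what is visible of it).
- r.mark_of(camera, name): "point" ([row, column] in pixels: a listed point, or the origin of a listed thing).
The state is a dict: "time": time; "joint_positions": joint angles; "joint_vel": joint speeds; "joint_torque": joint torques, N m; "ee_pos": TCP position; "eef_rot": TCP orientation; "ft_force": force on the tool from outside, world axes, zero at the start; "torque": the same for the moment, N m; "width": finger opening in m.
Only numpy, scipy, OpenCV 4.12 (cv2) and the standard library are available. Lean on these libraries where they do the work, as an engineer would, in place of code of your own. Each camera call takes 0.05 s, during which the arm holds its last target.

## Working session

There is one attempt and no reset: what is moved stays moved. The work goes in short steps, Python scripts to look and compute and a shell command to move; the robot and the scene stay as the last step left them, time stands still between calls to the robot, and variables do not carry over. Pictures are saved under pics/ and viewed, and the job is handed in when it is done.

```bash
ls; mkdir -p pics
python3 - <<'E'
from bench import r
import cv2,numpy as np
s=r.read_state();print({k:np.round(v,3) for k,v in s.items()})
for c in ("scene","side","wrist"):
    im=r.camera(c);cv2.imwrite(f"pics/{c}0.png",im[:,:,::-1])
    print(c,r.camera_info(c))
    for n in ("flange","plate","pail","chunk","cork"):
        print(n,[(np.round(d["point"],1).tolist(),round(d["confidence"],2)) for d in r.find_in(c,n)])
E
```

```text
pics
{'time': np.float64(0.0), 'joint_positions': array([-0.023,  0.333, -0.065,  1.461,  0.022,  1.35 , -0.089]), 'joint_vel': array([ 0.001, -0.   , -0.   ,  0.   ,  0.001,  0.   , -0.001]), 'joint_torque': array([-0.0000e+00, -6.2325e+01,  2.4000e-02, -3.8989e+01, -6.1000e-02,
        4.0000e-02,  0.0000e+00]), 'ee_pos': array([ 0.625, -0.   ,  0.247]), 'eef_rot': array([-0.5, -0.5,  0.5, -0.5]), 'ft_force': array([-0.372, -0.721, -0.022]), 'torque': array([-0.015, -0.024,  0.02 ]), 'width': np.float64(0.087)}
scene {'fx': 365.18207630111107, 'fy': 365.18207630111107, 'cx': 317.1838619912999, 'cy': 203.15781432326708, 'distortion': array([-0.05543654,  0.        ,  0.        ,  0.        ,  0.        ]), 'rvec': array([ 0.72383786,  2.42378505, -1.31398499]), 'tvec': array([ 0.47128653, -0.11438273,  1.46984528])}
flange [([207.5, 319.8], 0.65)]
plate [([177.6, 301.0], 0.77)]
pail [([240.0, 405.0], 0.73)]
chunk []
cork [([183.6, 340.3], 0.48), ([197.9, 330.2], 0.43), ([216.6, 350.9], 0.42)]
side {'fx': 426.8042465389888, 'fy': 426.8042465389888, 'cx': 307.50817282259123, 'cy': 199
[... 505 characters left out ...]
300.8842002594818, 'cx': 322.4400681593165, 'cy': 201.210344066059, 'distortion': array([-0.0423926,  0.       ,  0.       ,  0.       ,  0.       ]), 'mount': array([[ 4.16905407e-04, -2.53952050e-01,  9.67216720e-01,
        -1.37518787e-01],
       [ 9.99999583e-01, -6.79473291e-04, -6.09438253e-04,
         7.56484385e-04],
       [ 8.11966021e-04,  9.67216571e-01,  2.53951661e-01,
        -6.87684242e-02],
       [ 0.00000000e+00,  0.00000000e+00,  0.00000000e+00,
         1.00000000e+00]])}
flange [([212.2, 248.7], 0.73)]
plate []
pail [([8.2, 140.7], 0.95)]
chunk [([208.7, 277.1], 0.81)]
cork [([135.5, 187.8], 0.7), ([229.9, 200.7], 0.63), ([223.4, 129.9], 0.61), ([6.2, 139.2], 0.36)]
```

View pics/scene0.png

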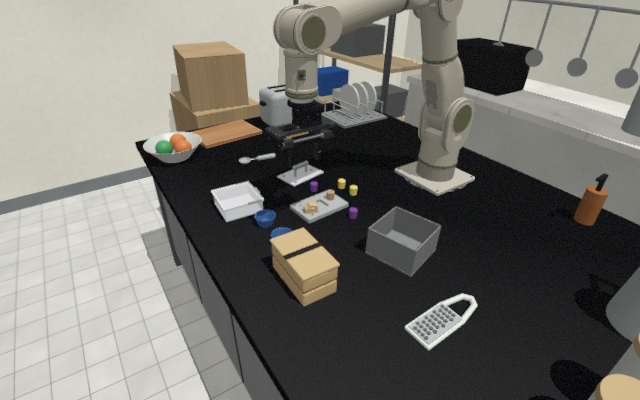

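View pics/side0.png

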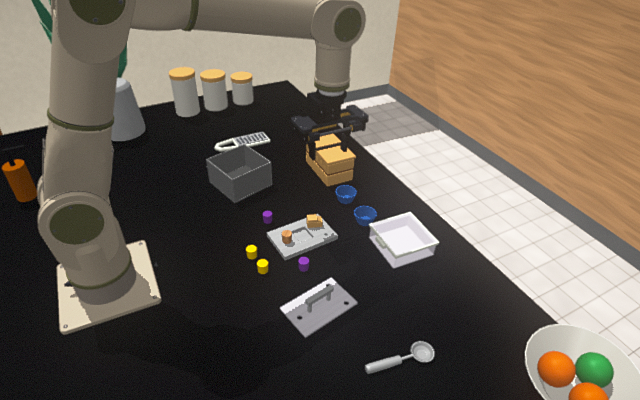

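View pics/wrist0.png

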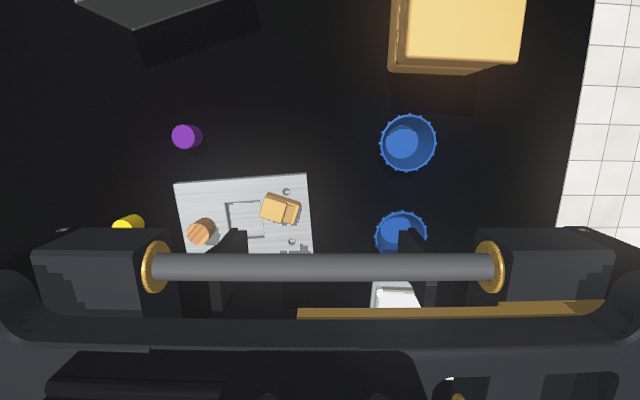

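The scene picture shows the flange at (col 320, row 207), plate at (300, 175) and pail at (403, 240). In the side picture the cork is at (287, 236), with purple look-alikes at (267, 216) and (303, 264) and yellow ones at (251, 252) and (262, 266). In the wrist picture the cork is at (201, 230) and the chunk at (280, 208).

```bash
cat > h.py <<'E'
from bench import r
import cv2,numpy as np
from scipy.spatial.transform import Rotation as R
def cam(name):
    i=r.camera_info(name);K=np.array([[i['fx'],0,i['cx']],[0,i['fy'],i['cy']],[0,0,1.]]);D=np.array(i['distortion'])
    if 'mount' in i:
        s=r.read_state();T=np.eye(4);T[:3,:3]=R.from_quat(s['eef_rot']).as_matrix();T[:3,3]=s['ee_pos']
        W=np.linalg.inv(T@np.array(i['mount']))
    else:
        W=np.eye(4);W[:3,:3]=cv2.Rodrigues(np.array(i['rvec']))[0];W[:3,3]=i['tvec']
    return K,D,W
def proj(c,P):
    K,D,W=c
    return cv2.projectPoints(np.asarray(P,float).reshape(-1,1,3),cv2.Rodrigues(W[:3,:3])[0],W[:3,3],K,D)[0][:,0][:,::-1]
def onz(c,rc,z):
    K,D,W=c
    p=cv2.undistortPoints(np.array([[[rc[1],rc[0]]]],float),K,D)[0,0]
    d=W[:3,:3].T@np.array([p[0],p[1],1]);o=-W[:3,:3].T@W[:3,3]
    return o+d*(z-o[2])/d[2]
Z=dict(thread0=.014,thread1=.014,thread2=.014,flange=0,plate=0,pail=0,chunk=.014,cork=.014,plate_hole0=0,plate_hole1=0,plate_hole2=0)
def marks(name,names=tuple(Z),z=Z,take=True):
    c=cam(name)
    if take: im=r.camera(name)
    for n in names:
        for d in r.mark_of(name,n)[:4]:
            print(name,n,np.round(d['point'],1),round(d['confidence'],2),np.round(onz(c,d['point'],z[n]),4))
    return im
def shot(name,fn,scale=1,crop=None):
    im=r.camera(name)[:,:,::-1]
    if crop: r0,r1,c0,c1=crop; im=im[r0:r1,c0:c1]
    cv2.imwrite('pics/'+fn,cv2.resize(im,None,fx=scale,fy=scale,interpolation=cv2.INTER_CUBIC))
E
python3 - <<'E'
from h import *
for c in ("scene","side","wrist"): marks(c)
print(R.from_quat(r.read_state()['eef_rot']).as_matrix().round(2))
shot('side','s1.png',4,(190,340,200,380))
E
```

```text
scene thread0 [195.5 332. ] 0.93 [ 0.4551 -0.0727  0.014 ]
scene thread0 [211.8 311.2] 0.67 [ 0.5735 -0.0258  0.014 ]
scene thread0 [206.2 297.6] 0.66 [ 0.594  -0.0788  0.014 ]
scene thread1 [195.5 332. ] 0.93 [ 0.4551 -0.0727  0.014 ]
scene thread1 [211.8 311.2] 0.67 [ 0.5735 -0.0258  0.014 ]
scene thread1 [206.2 297.6] 0.66 [ 0.594  -0.0788  0.014 ]
scene thread2 [195.5 332. ] 0.93 [ 0.4551 -0.0727  0.014 ]
scene thread2 [211.8 311.2] 0.67 [ 0.5735 -0.0258  0.014 ]
scene thread2 [206.2 297.6] 0.66 [ 0.594  -0.0788  0.014 ]
scene flange [204.9 322.4] 0.86 [ 0.5061 -0.058   0.    ]
scene flange [206.6 241.3] 0.33 [ 0.748  -0.1989  0.    ]
scene plate [207.  320.3] 0.66 [ 0.5197 -0.051   0.    ]
scene plate [173.6 303. ] 0.56 [ 0.442  -0.2891  0.    ]
scene pail [252.7 399.9] 0.84 [0.4594 0.2743 0.    ]
scene chunk [210.8 310.3] 0.49 [ 0.5728 -0.0324  0.014 ]
scene cork [219.1 351. ] 0.67 [0.488  0.0782 0.014 ]
scene cork [194.4 352.3] 0.65 [ 0.3893 -0.0399  0.014 ]
scene cork [200.6 326.2] 0.61 [ 0.4919 -0.056   0.014 ]
scene cork [185.8 342.6] 0.61 [ 0.3816 -0.1075  0.014 ]
scene pl
[... 2401 characters left out ...]
464  -0.0589  0.014 ]
wrist thread1 [191.4 286.1] 0.91 [ 0.5796 -0.0158  0.014 ]
wrist thread1 [241.5 292.6] 0.81 [ 0.586  -0.0837  0.014 ]
wrist thread1 [223.6 199.2] 0.71 [ 0.464  -0.0589  0.014 ]
wrist thread2 [191.4 286.1] 0.91 [ 0.5796 -0.0158  0.014 ]
wrist thread2 [241.5 292.6] 0.81 [ 0.586  -0.0837  0.014 ]
wrist thread2 [223.6 199.2] 0.71 [ 0.464  -0.0589  0.014 ]
wrist flange [220.8 245.3] 0.97 [ 0.5213 -0.0596  0.    ]
wrist chunk [204.1 279.2] 0.9 [ 0.5702 -0.0324  0.014 ]
wrist cork [222.7 134.4] 0.73 [ 0.3767 -0.0579  0.014 ]
wrist cork [224.8 206.2] 0.59 [ 0.4731 -0.0605  0.014 ]
wrist cork [137.5 193. ] 0.55 [0.4677 0.0518 0.014 ]
[[ 0.  1.  0.]
 [ 0.  0. -1.]
 [-1.  0. -0.]]
```

View pics/s1.png

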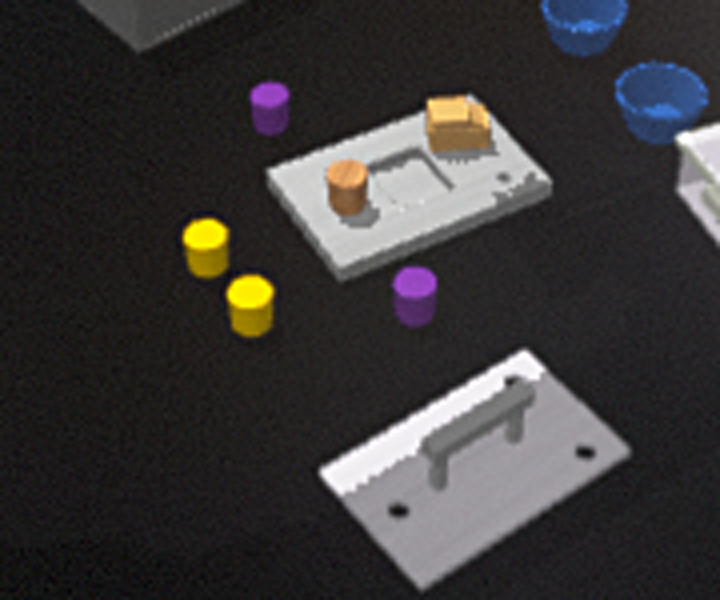

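The crop confirms the brown cork at side (col 287, row 236) and the chunk at (314, 222). The purple and yellow corks stand on the counter off the flange, so they are not it. Next I turn the tool a quarter turn, because the jaws need to open along y for everything, and get a clear wrist view.

```bash
python3 -m pendant '[{"translation":[0,-0.6,0],"angular":[0,0,8.2],"hand":1},{"translation":[0,-0.6,0],"angular":[0,0,8.2],"hand":1},{"translation":[0,-0.6,0],"angular":[0,0,8.2],"hand":1},{"translation":[0,-0.6,0],"angular":[0,0,8.2],"hand":1},{"translation":[0,-0.6,0],"angular":[0,0,8.2],"hand":1},{"translation":[0,-0.6,0],"angular":[0,0,8.2],"hand":1},{"translation":[0,-0.6,0],"angular":[0,0,8.2],"hand":1},{"translation":[0,-0.6,0],"angular":[0,0,8.2],"hand":1},{"translation":[0,-0.6,0],"angular":[0,0,8.2],"hand":1},{"translation":[0,-0.6,0],"angular":[0,0,8.2],"hand":1},{"translation":[0,0,0],"angular":[0,0,8],"hand":1},{"translation":[0,0,0],"angular":[0,0,0],"hand":1},{"translation":[0,0,0],"angular":[0,0,0],"hand":1}]'
python3 - <<'E'
from h import *
print(r.read_state()['joint_positions'].round(2))
im=marks('wrist',('thread0','flange','pail','chunk','cork','plate','plate_hole0'))
cv2.imwrite('pics/w1.png',im[:,:,::-1])
marks('wrist',('bento','cup_a','case','grater','spoon'),dict(bento=0,cup_a=0,case=0,grater=0,spoon=0))
E
```

```text
time: 4.05
ee_pos: [0.625, -0.0599, 0.2475]
eef_rot: [0.002, 0.707, -0.001, 0.707]
ft_force: [-0.2, 0.4, 0.3]
width: 0.0874
[ 0.21  0.35 -0.25  1.44  0.09  1.36  1.53]
wrist thread0 [143.5 301.9] 0.87 [ 0.5811 -0.085   0.014 ]
wrist thread0 [142.2 358.1] 0.8 [ 0.5799 -0.0167  0.014 ]
wrist thread0 [ 42.9 319.2] 0.68 [ 0.4685 -0.0632  0.014 ]
wrist flange [ 94.9 324.3] 0.76 [ 0.5238 -0.0575  0.    ]
wrist flange [135.1 342.2] 0.51 [ 0.5719 -0.0353  0.    ]
wrist pail [ 34.2 595.4] 0.9 [0.4499 0.2713 0.    ]
wrist chunk [135.5 340.5] 0.59 [ 0.5718 -0.0382  0.014 ]
wrist cork [ 57.5 237.4] 0.89 [ 0.483  -0.1571  0.014 ]
wrist cork [ 45.7 319.4] 0.7 [ 0.4714 -0.063   0.014 ]
wrist cork [ 42.5 418. ] 0.59 [0.4678 0.0491 0.014 ]
wrist plate [ 40.8 133.3] 0.77 [ 0.4585 -0.2851  0.    ]
wrist plate_hole0 [ 81.9 170.6] 0.86 [ 0.5063 -0.2447  0.    ]
wrist plate_hole0 [ 94.3 120.9] 0.59 [ 0.5193 -0.3096  0.    ]
wrist bento [142.6 356.8] 0.61 [ 0.5811 -0.0169  0.    ]
wrist cup_a [ 46.8 320.4] 0.65 [ 0.4694 -0.0625  0.    ]
wrist cup_a [247.1 401.3] 0.58 [0.7232 0.0486 0.    ]
wrist cup_a [248.1 316.2] 0.55 [ 0.7244 -0.0691  0.    ]
wrist cup_a [ 40.  595.5] 0.38 [0.4553 0.2719 0.    ]
wrist grater [248.8 318.5] 0.54 [ 0.7254 -0.0659  0.    ]
wrist spoon [249.4 316.7] 0.39 [ 0.7263 -0.0684  0.    ]
```

View pics/w1.png

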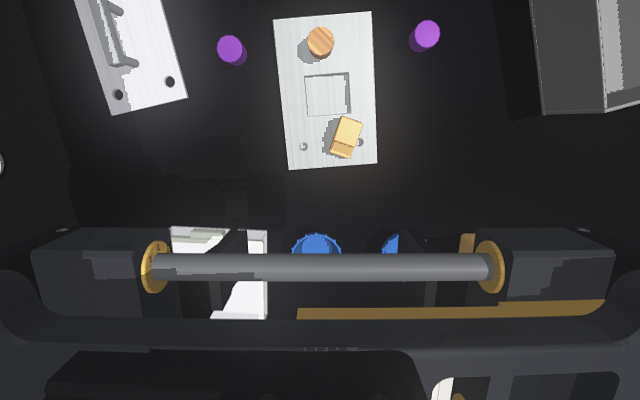

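Run:
```python
from h import *
im=cv2.imread('pics/w1.png')
cv2.imwrite('pics/w1z.png',cv2.resize(im[5:180,262:390],None,fx=4.5,fy=3.4*4.5/3.4*0.75,interpolation=cv2.INTER_CUBIC))
cv2.imwrite('pics/w1c.png',cv2.resize(im[100:175,320:385],None,fx=7,fy=7,interpolation=cv2.INTER_CUBIC))
c=cam('wrist')
for p in [(17,274),(12,372),(163,377),(170,288)]: print(onz(c,p,.014).round(4))
# edge-based flange corners
g=cv2.cvtColor(im,cv2.COLOR_BGR2GRAY)
m=(g>90).astype(np.uint8)
n,l,st,ce=cv2.connectedComponentsWithStats(m)
k=l[150,330]; mm=(l==k).astype(np.uint8)
mm=cv2.morphologyEx(mm,cv2.MORPH_CLOSE,np.ones((15,15)))
ct=max(cv2.findContours(mm,0,2)[0],key=cv2.contourArea)
print(cv2.contourArea(ct),cv2.approxPolyDP(ct,6,True)[:,0].tolist())
```

```text
[ 0.4413 -0.1144  0.014 ]
[ 0.4363 -0.0052  0.014 ]
[0.6051 0.007  0.014 ]
[ 0.6137 -0.1033  0.014 ]
14227.0 [[371, 11], [273, 19], [288, 169], [377, 162]]
```

View pics/w1z.png

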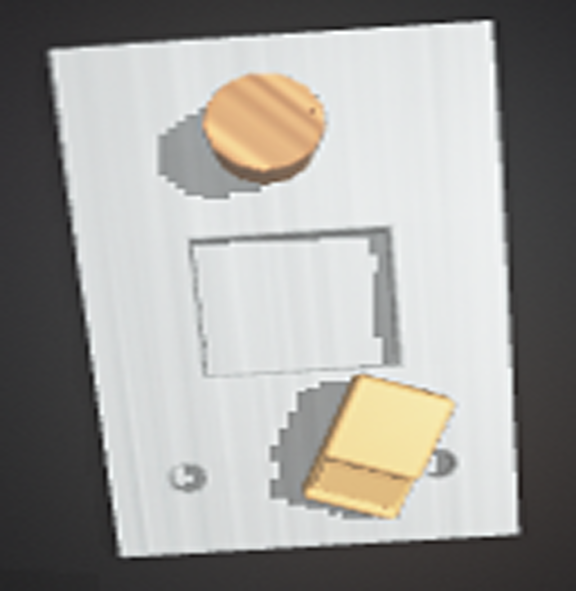

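View pics/w1c.png

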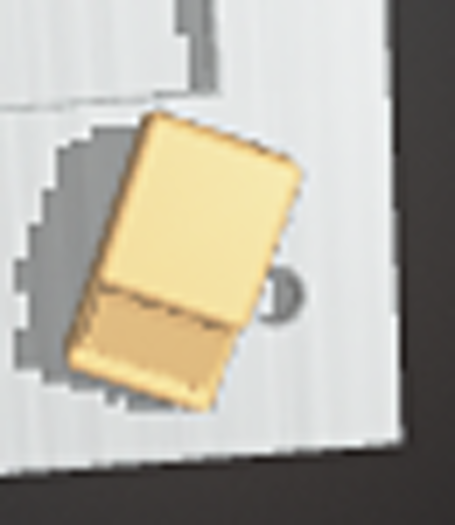

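Run:
```python
from h import *
c=cam('wrist')
P=[onz(c,p,.044) for p in [(116,341.7),(123.6,362.9),(146.4,354.3),(141,333.9)]]
P=np.array(P);print(P.round(4)); a=(P[2]+P[3]-P[0]-P[1])/2;print('len',np.linalg.norm(a),'yaw',np.degrees(np.arctan2(a[1],a[0])));
b=(P[1]+P[2]-P[0]-P[3])/2;print('w',np.linalg.norm(b),'yaw',np.degrees(np.arctan2(-b[0],b[1])));print('tall mid',P.mean(0).round(4))
print('cork',onz(c,(41.1,320.9),.044).round(4))
```

```text
[[ 0.5496 -0.0393  0.044 ]
 [ 0.5577 -0.0158  0.044 ]
 [ 0.5825 -0.0247  0.044 ]
 [ 0.5766 -0.0476  0.044 ]]
len 0.027320280493776033 yaw -18.36474151031456
w 0.02423017220583687 yaw -16.831372239645777
tall mid [ 0.5666 -0.0319  0.044 ]
cork [ 0.4739 -0.0619  0.044 ]
```

```bash
python3 -m pendant '[{"translation":[-1.13,0.55,-2.5],"angular":[0,0,-4.4],"hand":1},{"translation":[-1.13,0.55,-2.5],"angular":[0,0,-4.4],"hand":1},{"translation":[-1.13,0.55,-2.5],"angular":[0,0,-4.4],"hand":1},{"translation":[-1.13,0.55,-2.5],"angular":[0,0,-4.4],"hand":1},{"translation":[-1.13,0.55,-2.5],"angular":[0,0,0],"hand":1},{"translation":[0,0,-1.9],"angular":[0,0,0],"hand":1},{"translation":[0,0,-1.9],"angular":[0,0,0],"hand":1},{"translation":[0,0,0],"angular":[0,0,0],"hand":1},{"translation":[0,0,0],"angular":[0,0,0],"hand":1}]' 15
python3 - <<'E'
from h import *
shot('wrist','w2.png');shot('side','s2.png',4,(150,300,220,400))
E
```

```text
time: 5.65
ee_pos: [0.5687, -0.0325, 0.085]
eef_rot: [0.108, 0.699, -0.108, 0.699]
ft_force: [0.6, -1.8, 0.6]
width: 0.0871
```

View pics/w2.png

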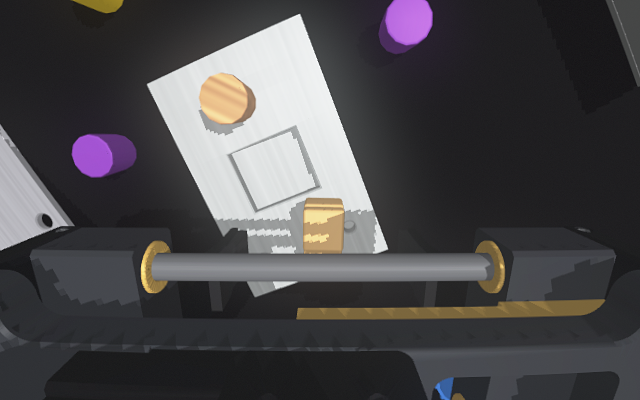

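View pics/s2.png

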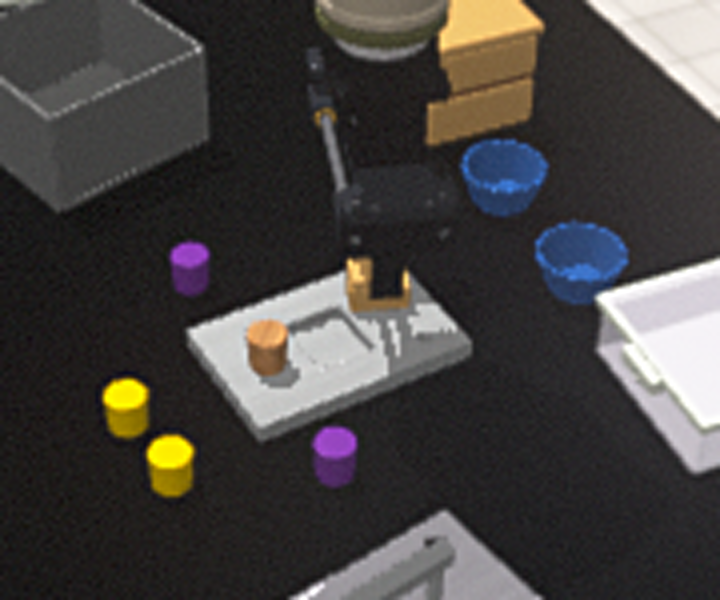

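The wrist view shows the chunk at (323, 225), centred between the jaws and square to them. Now I descend and close.

```bash
python3 -m pendant '[{"translation":[0,0,-2.1],"angular":[0,0,0],"hand":1},{"translation":[0,0,-2.0],"angular":[0,0,0],"hand":1},{"translation":[0,0,0],"angular":[0,0,0],"hand":1},{"translation":[0,0,0],"angular":[0,0,0],"hand":-1},{"translation":[0,0,0],"angular":[0,0,0],"hand":-1},{"translation":[0,0,0],"angular":[0,0,0],"hand":-1},{"translation":[0,0,0],"angular":[0,0,0],"hand":-1},{"translation":[0,0,0],"angular":[0,0,0],"hand":-1},{"translation":[0,0,0],"angular":[0,0,0],"hand":-1},{"translation":[0,0,0],"angular":[0,0,0],"hand":-1},{"translation":[0,0,0],"angular":[0,0,0],"hand":-1}]' 15
```

```text
time: 6.85
ee_pos: [0.5685, -0.0324, 0.0435]
eef_rot: [0.108, 0.699, -0.108, 0.699]
ft_force: [0.3, -0.3, -0.8]
width: 0.0312
```

```bash
python3 -m pendant '[{"translation":[0,0,0],"angular":[0,0,0],"hand":-1},{"translation":[0,0,0],"angular":[0,0,0],"hand":-1},{"translation":[0,0,0],"angular":[0,0,0],"hand":-1}]'
python3 - <<'E'
from h import *
c=cam('scene');
for n in ('scene','side'): marks(n,('pail','bento','case'),dict(pail=0,bento=0,case=0))
E
```

```text
time: 7.15
ee_pos: [0.5685, -0.0325, 0.0436]
eef_rot: [0.108, 0.699, -0.108, 0.699]
ft_force: [0.5, -0.1, -0.5]
width: 0.0259
scene pail [250.9 402. ] 0.86 [0.4484 0.2718 0.    ]
scene bento [276.5 305.3] 0.76 [0.743 0.207 0.   ]
scene case [209.5 240.2] 0.97 [ 0.7585 -0.1843  0.    ]
scene case [238.4 285. ] 0.64 [0.7079 0.0351 0.    ]
scene case [249.6 398.8] 0.57 [0.4522 0.2624 0.    ]
side pail [183.1 240.2] 0.72 [0.4496 0.2641 0.    ]
side bento [170.5 327.6] 0.76 [0.7476 0.2064 0.    ]
side case [245.6 401.8] 0.78 [ 0.7606 -0.2081  0.    ]
```

```bash
python3 -m pendant '[{"translation":[0,0,3],"angular":[0,0,0],"hand":-1},{"translation":[0,0,4],"angular":[0,0,0],"hand":-1},{"translation":[0,0,4],"angular":[0,0,0],"hand":-1},{"translation":[-1.4,3.4,3],"angular":[0,0,0],"hand":-1},{"translation":[-1.4,3.5,1],"angular":[0,0,0],"hand":-1},{"translation":[-1.4,3.5,0],"angular":[0,0,0],"hand":-1},{"translation":[-1.4,3.5,0],"angular":[0,0,0],"hand":-1},{"translation":[-1.4,3.5,0],"angular":[0,0,0],"hand":-1},{"translation":[-1.4,3.5,0],"angular":[0,0,0],"hand":-1},{"translation":[-1.4,3.4,0],"angular":[0,0,0],"hand":-1},{"translation":[-1.4,3.4,0],"angular":[0,0,0],"hand":-1},{"translation":[0,0,0],"angular":[0,0,0],"hand":-1},{"translation":[0,0,0],"angular":[0,0,0],"hand":-1}]'
python3 - <<'E'
from h import *
shot('wrist','w3.png');shot('side','s3.png',4,(120,270,180,360))
marks('wrist',('pail','chunk'))
E
```

```text
time: 8.85
ee_pos: [0.4562, 0.2449, 0.1936]
eef_rot: [0.108, 0.699, -0.108, 0.699]
ft_force: [-0.1, -0.4, 1.2]
width: 0.0258
wrist pail [173.8 345.7] 0.74 [0.4524 0.2716 0.    ]
wrist chunk [248.7 321.1] 0.7 [0.5237 0.2201 0.014 ]
```

View pics/w3.png

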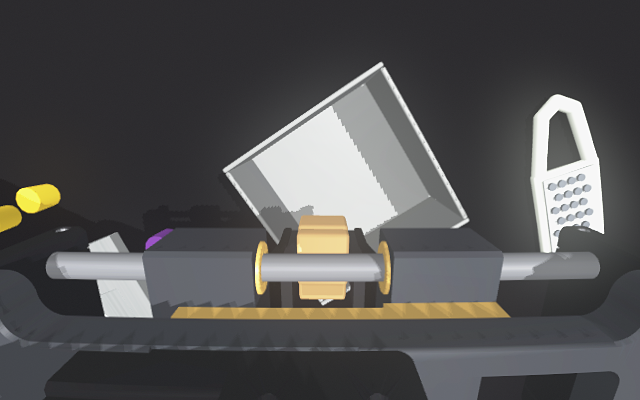

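View pics/s3.png

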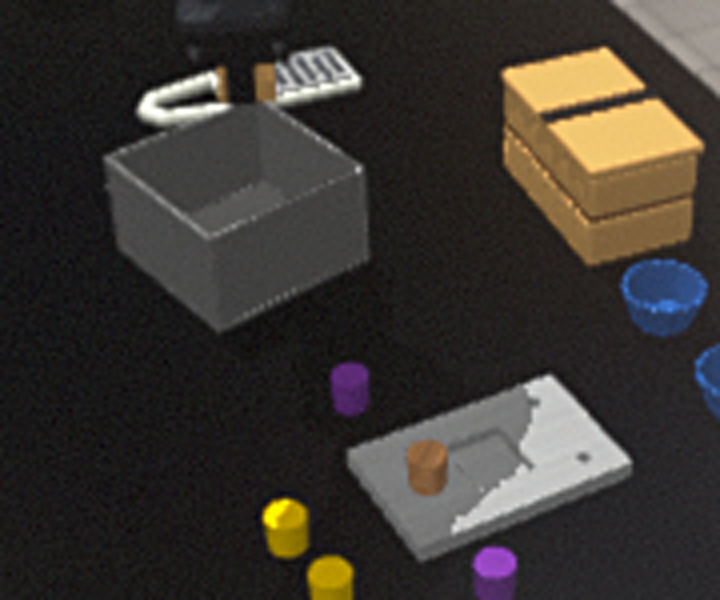

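```bash
python3 -m pendant '[{"translation":[0,0.6,-3],"angular":[0,0,0],"hand":-1},{"translation":[0,0.6,-3],"angular":[0,0,0],"hand":-1},{"translation":[0,0,-3],"angular":[0,0,0],"hand":-1},{"translation":[0,0,-2.6],"angular":[0,0,0],"hand":-1},{"translation":[0,0,0],"angular":[0,0,0],"hand":-1},{"translation":[0,0,0],"angular":[0,0,0],"hand":0.0},{"translation":[0,0,0],"angular":[0,0,0],"hand":0.0},{"translation":[0,0,0],"angular":[0,0,0],"hand":0.0},{"translation":[0,0,0],"angular":[0,0,0],"hand":0.0},{"translation":[0,0,3],"angular":[0,0,0],"hand":0},{"translation":[0,0,4],"angular":[0,0,4.4],"hand":0},{"translation":[0,0,4],"angular":[0,0,4.4],"hand":0},{"translation":[0,-4,1],"angular":[0,0,4.4],"hand":0.5},{"translation":[0,-4,0],"angular":[0,0,4.4],"hand":1},{"translation":[0,-4,0],"angular":[0,0,0],"hand":1},{"translation":[0,0,0],"angular":[0,0,0],"hand":1}]'
python3 - <<'E'
from h import *
shot('wrist','w4.png');shot('scene','c4.png',4,(150,300,280,460))
E
```

```text
time: 10.7
ee_pos: [0.4571, 0.1309, 0.1982]
eef_rot: [0.002, 0.707, -0.003, 0.708]
ft_force: [-0.2, 0.3, 0.6]
width: 0.068
```

View pics/w4.png

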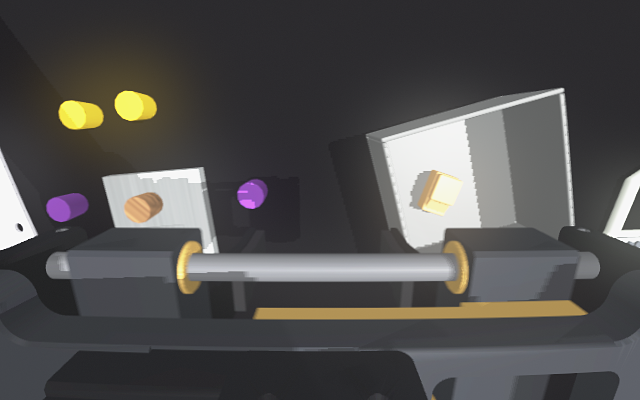

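View pics/c4.png

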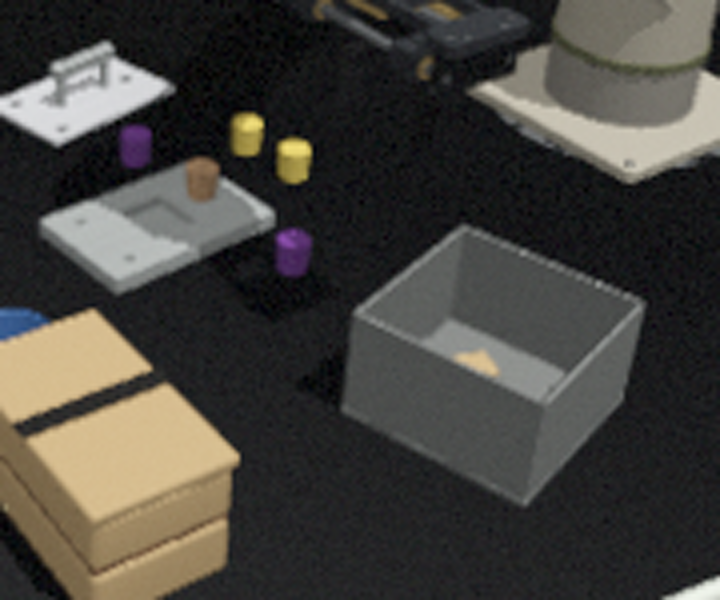

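The chunk lies in the pail at wrist (440, 192), about mid-floor. The brown cork is still upright on the flange at wrist (143, 207).

```bash
python3 -m pendant '[{"translation":[0.3,-3.3,0],"angular":[0,0,0],"hand":1},{"translation":[0.3,-3.2,0],"angular":[0,0,0],"hand":1},{"translation":[0.3,-3.2,0],"angular":[0,0,0],"hand":1},{"translation":[0.3,-3.2,-2],"angular":[0,0,0],"hand":1},{"translation":[0.3,-3.2,-3],"angular":[0,0,0],"hand":1},{"translation":[0.2,-3.2,-4],"angular":[0,0,0],"hand":1},{"translation":[0,0,-2.3],"angular":[0,0,0],"hand":1},{"translation":[0,0,0],"angular":[0,0,0],"hand":1},{"translation":[0,0,0],"angular":[0,0,0],"hand":1}]'
python3 - <<'E'
from h import *
shot('wrist','w5.png');shot('side','s5.png',4,(150,300,220,400))
E
```

```text
time: 11.7
ee_pos: [0.4741, -0.0541, 0.0863]
eef_rot: [-0.0, 0.707, 0.001, 0.707]
ft_force: [-0.1, 0.3, -0.4]
width: 0.0866
```

View pics/w5.png

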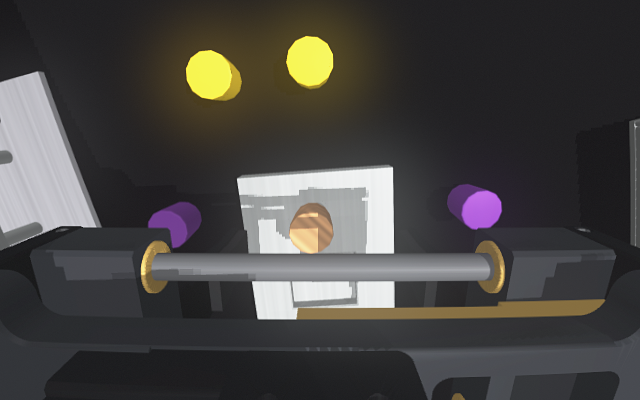

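View pics/s5.png

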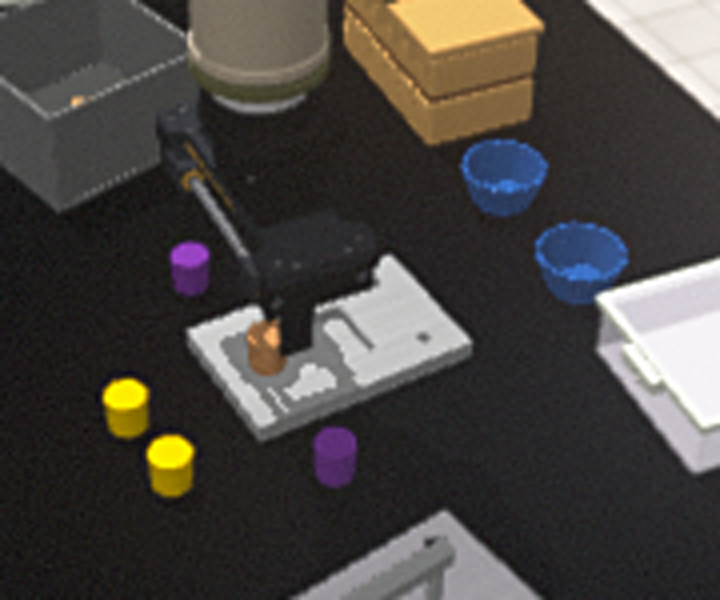

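```bash
python3 - <<'E'
from h import *
print(onz(cam('wrist'),(227,311),.044))
E
python3 -m pendant '[{"translation":[0,-0.8,-1.4],"angular":[0,0,0],"hand":1},{"translation":[0,0,-1.4],"angular":[0,0,0],"hand":1},{"translation":[0,0,-1.4],"angular":[0,0,0],"hand":1},{"translation":[0,0,0],"angular":[0,0,0],"hand":1},{"translation":[0,0,0],"angular":[0,0,0],"hand":-1},{"translation":[0,0,0],"angular":[0,0,0],"hand":-1},{"translation":[0,0,0],"angular":[0,0,0],"hand":-1},{"translation":[0,0,0],"angular":[0,0,0],"hand":-1},{"translation":[0,0,0],"angular":[0,0,0],"hand":-1},{"translation":[0,0,0],"angular":[0,0,0],"hand":-1},{"translation":[0,0,0],"angular":[0,0,0],"hand":-1},{"translation":[0,0,0],"angular":[0,0,0],"hand":-1},{"translation":[0,0,0],"angular":[0,0,0],"hand":-1},{"translation":[0,0,0],"angular":[0,0,0],"hand":-1},{"translation":[0,0,0],"angular":[0,0,0],"hand":-1},{"translation":[0,0,0],"angular":[0,0,0],"hand":-1}]' 10
```

```text
[ 0.4708504  -0.06207849  0.044     ]
time: 13.4
ee_pos: [0.4734, -0.0637, 0.0435]
eef_rot: [0.0, 0.707, 0.0, 0.707]
ft_force: [0.3, -0.1, -0.1]
width: 0.0273
```

```bash
python3 -m pendant '[{"translation":[0,0,3],"angular":[0,0,0],"hand":-1},{"translation":[0,0,4],"angular":[0,0,0],"hand":-1},{"translation":[0,1,4],"angular":[0,0,0],"hand":-1},{"translation":[0,3,3],"angular":[0,0,0],"hand":-1},{"translation":[-0.3,3.5,1],"angular":[0,0,0],"hand":-1},{"translation":[-0.3,3.5,0],"angular":[0,0,0],"hand":-1},{"translation":[-0.3,3.5,0],"angular":[0,0,0],"hand":-1},{"translation":[-0.3,3.5,0],"angular":[0,0,0],"hand":-1},{"translation":[-0.3,3.5,0],"angular":[0,0,0],"hand":-1},{"translation":[-0.3,3.5,0],"angular":[0,0,0],"hand":-1},{"translation":[-0.3,3.5,0],"angular":[0,0,0],"hand":-1},{"translation":[0,3.5,0],"angular":[0,0,0],"hand":-1},{"translation":[0,3,0],"angular":[0,0,0],"hand":-1},{"translation":[0,0,0],"angular":[0,0,0],"hand":-1},{"translation":[0,0,0],"angular":[0,0,0],"hand":-1}]'
python3 - <<'E'
from h import *
shot('wrist','w6.png')
E
```

```text
time: 14.9
ee_pos: [0.4522, 0.2865, 0.1932]
eef_rot: [-0.0, 0.707, 0.0, 0.707]
ft_force: [0.4, -0.2, -0.9]
width: 0.0277
```

View pics/w6.png

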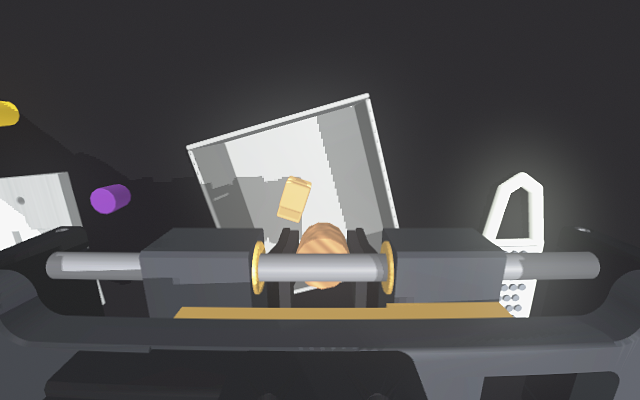

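```bash
python3 -m pendant '[{"translation":[0.8,-0.4,-3],"angular":[0,0,0],"hand":-1},{"translation":[0,0,-3],"angular":[0,0,0],"hand":-1},{"translation":[0,0,-3],"angular":[0,0,0],"hand":-1},{"translation":[0,0,-2.4],"angular":[0,0,0],"hand":-1},{"translation":[0,0,0],"angular":[0,0,0],"hand":-1},{"translation":[0,0,0],"angular":[0,0,0],"hand":-0.1},{"translation":[0,0,0],"angular":[0,0,0],"hand":-0.1},{"translation":[0,0,0],"angular":[0,0,0],"hand":-0.1},{"translation":[0,0,0],"angular":[0,0,0],"hand":-0.1},{"translation":[0,0,3],"angular":[0,0,0],"hand":-0.1},{"translation":[0,0,4],"angular":[0,0,0],"hand":-0.1},{"translation":[0,0,4],"angular":[0,0,0],"hand":-0.1},{"translation":[0,-3,2],"angular":[0,0,0],"hand":0.5},{"translation":[0.5,-5,0],"angular":[0,0,0],"hand":1},{"translation":[0.5,-5,0],"angular":[0,0,0],"hand":1},{"translation":[0.5,0,0],"angular":[0,0,0],"hand":1},{"translation":[0,0,0],"angular":[0,0,0],"hand":1}]'
python3 - <<'E'
from h import *
shot('wrist','w7.png');shot('side','s7.png',4,(120,270,180,360))
E
```

```text
time: 16.65
ee_pos: [0.4761, 0.1516, 0.2102]
eef_rot: [0.001, 0.707, -0.001, 0.708]
ft_force: [0.6, 0.5, -0.9]
width: 0.0716
```

View pics/w7.png

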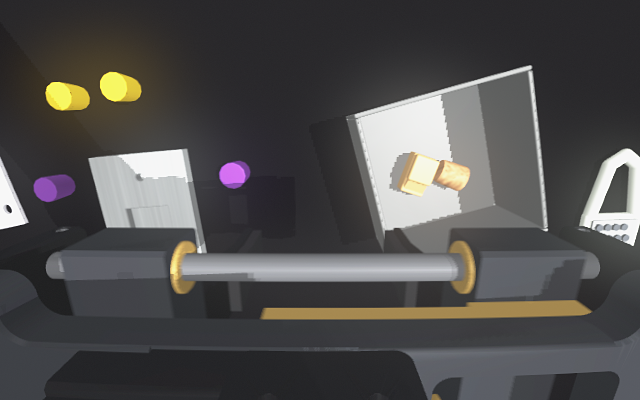

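View pics/s7.png

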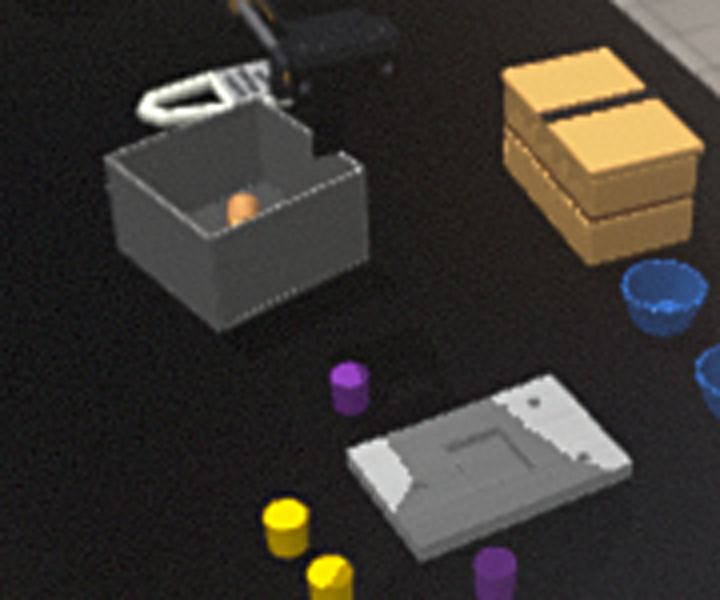

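Both lie in the pail, the chunk at wrist (420, 172) and the cork at (453, 176), and the flange is clear. Next I measure the flange holes, then the plate.

```bash
python3 -m pendant '[{"translation":[2.4,-3.6,0.3],"angular":[0,0,0],"hand":1},{"translation":[2.4,-3.6,0.3],"angular":[0,0,0],"hand":1},{"translation":[2.4,-3.6,0.3],"angular":[0,0,0],"hand":1},{"translation":[2.4,-3.6,0.3],"angular":[0,0,0],"hand":1},{"translation":[2.4,-3.6,0.3],"angular":[0,0,0],"hand":1},{"translation":[2.4,-3.6,0.3],"angular":[0,0,0],"hand":1},{"translation":[0,0,0],"angular":[0,0,0],"hand":1},{"translation":[0,0,0],"angular":[0,0,0],"hand":1},{"translation":[0,0,0],"angular":[0,0,0],"hand":1}]'
python3 - <<'E'
from h import *
im=marks('wrist',('thread0','flange','plate_hole0'))
cv2.imwrite('pics/w8.png',im[:,:,::-1])
marks('side',('thread0',)); marks('scene',('thread0',))
E
```

```text
time: 17.65
ee_pos: [0.6193, -0.0607, 0.2274]
eef_rot: [-0.001, 0.707, 0.002, 0.707]
ft_force: [-0.0, 0.5, 0.1]
width: 0.0871
wrist thread0 [ 43.  323.3] 0.93 [ 0.4676 -0.0604  0.014 ]
wrist thread0 [148.9 360.2] 0.88 [ 0.5802 -0.0174  0.014 ]
wrist thread0 [152.2 302.3] 0.86 [ 0.5841 -0.0843  0.014 ]
wrist thread0 [ 36.2 120.7] 0.16 [ 0.4579 -0.2805  0.014 ]
wrist flange [104.2 328. ] 0.76 [ 0.53   -0.0547  0.    ]
wrist plate_hole0 [ 82.9 164.3] 0.71 [ 0.5054 -0.2441  0.    ]
wrist plate_hole0 [154.9 304. ] 0.7 [ 0.5887 -0.0832  0.    ]
wrist plate_hole0 [ 94.3 109.1] 0.67 [ 0.5169 -0.3123  0.    ]
side thread0 [241.6 283. ] 0.98 [ 0.4608 -0.064   0.014 ]
side thread0 [235.4 328.4] 0.91 [ 0.5863 -0.0956  0.014 ]
side thread0 [220.3 310.6] 0.68 [ 0.5698 -0.0166  0.014 ]
scene thread0 [213.9 312.5] 0.93 [ 0.5766 -0.0132  0.014 ]
scene thread0 [197.8 331.5] 0.86 [ 0.4656 -0.0611  0.014 ]
scene thread0 [208.6 299. ] 0.75 [ 0.5976 -0.0638  0.014 ]
scene thread0 [277.2 302.8] 0.58 [0.7575 0.2178 0.014 ]
```

View pics/w8.png

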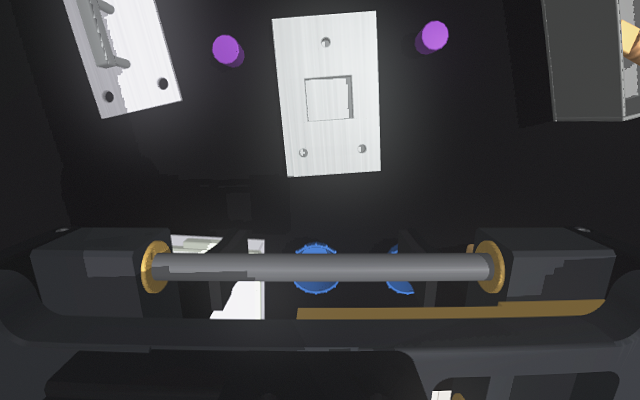

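```bash
python3 -m pendant '[{"translation":[-1,-3.8,0],"angular":[0,0,0],"hand":1},{"translation":[-1,-3.8,0],"angular":[0,0,0],"hand":1},{"translation":[-1,-3.8,0],"angular":[0,0,0],"hand":1},{"translation":[-1,-3.8,0],"angular":[0,0,0],"hand":1},{"translation":[-1,-3.8,0],"angular":[0,0,0],"hand":1},{"translation":[-1,-3.8,0],"angular":[0,0,0],"hand":1},{"translation":[0,0,0],"angular":[0,0,0],"hand":1},{"translation":[0,0,0],"angular":[0,0,0],"hand":1},{"translation":[0,0,0],"angular":[0,0,0],"hand":1}]'
python3 - <<'E'
from h import *
im=marks('wrist',('thread0','flange','plate','plate_hole0'))
cv2.imwrite('pics/w9.png',im[:,:,::-1])
E
```

```text
time: 18.95
ee_pos: [0.56, -0.2898, 0.2276]
eef_rot: [-0.0, 0.707, 0.001, 0.707]
ft_force: [-0.3, 0.8, 0.2]
width: 0.0868
wrist thread0 [102.7 526.7] 0.78 [ 0.4676 -0.0577  0.014 ]
wrist thread0 [202.3 494.8] 0.76 [ 0.5848 -0.0789  0.014 ]
wrist thread0 [200.5 542.7] 0.69 [ 0.5825 -0.018   0.014 ]
wrist flange [153.4 516.7] 0.58 [ 0.5264 -0.0516  0.    ]
wrist plate [ 92.  324.8] 0.96 [ 0.4573 -0.2874  0.    ]
wrist plate_hole0 [146.9 303.3] 0.95 [ 0.52  -0.313  0.   ]
wrist plate_hole0 [134.8 363.3] 0.64 [ 0.5056 -0.2415  0.    ]
wrist plate_hole0 [ 36.7 312.8] 0.61 [ 0.3986 -0.3009  0.    ]
```

View pics/w9.png

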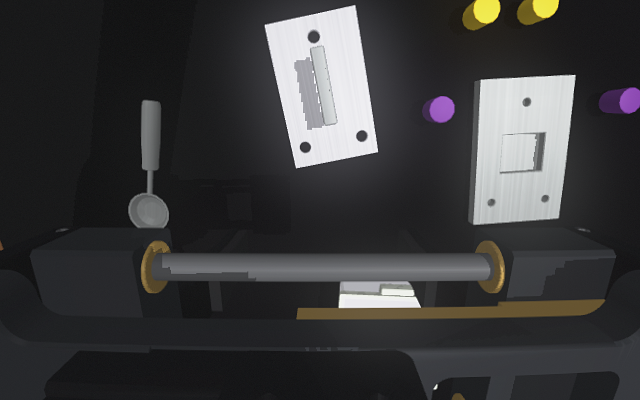

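```bash
cat >> h.py <<'E'
H=np.array([[.058,.034],[.058,-.034],[-.058,0]])
def fit(P):
    P=np.asarray(P)[:,:2];a=H-H.mean(0);b=P-P.mean(0)
    th=np.arctan2((a[:,0]*b[:,1]-a[:,1]*b[:,0]).sum(),(a*b).sum())
    M=np.array([[np.cos(th),-np.sin(th)],[np.sin(th),np.cos(th)]]);o=P.mean(0)-M@H.mean(0)
    return o,th,np.linalg.norm(H@M.T+o-P,axis=1)
E
python3 - <<'E'
from h import *
print('flange nets',fit([(.5802,-.0174),(.5841,-.0843),(.4676,-.0604)]))
im=cv2.imread('pics/w9.png');g=cv2.GaussianBlur(cv2.cvtColor(im,6),(3,3),0)
c=cam('wrist')
def blob(rc,rad=9,f=.5):
    r0,c0=int(round(rc[0])),int(round(rc[1]));w=g[r0-rad:r0+rad+1,c0-rad:c0+rad+1].astype(float)
    m=(np.median(w)*f-w).clip(0);y,x=np.mgrid[-rad:rad+1,-rad:rad+1]
    m[(x*x+y*y)>rad*rad]=0
    return r0+(m*y).sum()/m.sum(),c0+(m*x).sum()/m.sum()
ps=[blob(p) for p in [(134.8,362.3),(146.9,305),(36.7,313.5)]];print(ps)
print('plate',fit([onz(c,p,.004) for p in ps]),fit([onz(c,p,.0) for p in [(134.8,363.3),(146.9,303.3),(36.7,312.8)]]))
# handle bar top z=.049
for p in [(46,316),(124,330)]: print(onz(c,p,.049))
def corners(seed):
    g0=cv2.cvtColor(im,6);m=(g0>110).astype(np.uint8);l=cv2.connectedComponents(m)[1]
    mm=(l==l[seed]).astype(np.uint8);mm=cv2.morphologyEx(mm,cv2.MORPH_CLOSE,np.ones((21,21)))
    ct=max(cv2.findContours(mm,0,2)[0],key=cv2.contourArea);return cv2.approxPolyDP(ct,6,True)[:,0]
q=corners((150,330));print(q.tolist());Q=np.array([onz(c,(v,u),.005) for u,v in q]);print(Q.round(4),Q.mean(0))
cv2.imwrite('pics/w9z.png',cv2.resize(im[0:180,255:390],None,fx=4.2,fy=3.3,interpolation=cv2.INTER_CUBIC))
E
```

```text
flange nets (array([ 0.52469225, -0.0555415 ]), np.float64(0.07808780770541524), array([0.00043758, 0.00123144, 0.0008037 ]))
[(np.float64(135.55225618631732), np.float64(361.27889374090245)), (np.float64(146.8280989438577), np.float64(304.7201222901612)), (np.float64(36.39980059820538), np.float64(313.3472914589565))]
plate (array([ 0.45586633, -0.28964179]), np.float64(0.19466364833827066), array([6.34080119e-05, 1.59085109e-05, 6.91539056e-05])) (array([ 0.45554715, -0.28971169]), np.float64(0.20230588334056823), array([0.00256029, 0.00243246, 0.00046094]))
[ 0.41914152 -0.29705378  0.049     ]
[ 0.49279425 -0.28306577  0.049     ]
[[356, 0], [329, 0], [328, 11], [265, 24], [296, 168], [377, 152]]
[[ 0.3629 -0.2549  0.005 ]
 [ 0.363  -0.2838  0.005 ]
 [ 0.3738 -0.2849  0.005 ]
 [ 0.3865 -0.3533  0.005 ]
 [ 0.5445 -0.3226  0.005 ]
 [ 0.5252 -0.2259  0.005 ]] [ 0.42599285 -0.28757288  0.005     ]
```

View pics/w9z.png

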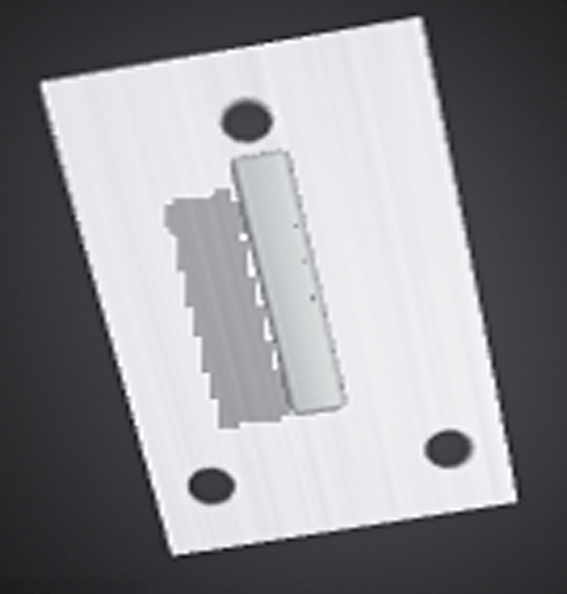

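```bash
python3 -m pendant '[{"translation":[-2.1,0,-2],"angular":[0,0,2.8],"hand":1},{"translation":[-2.1,0,-2],"angular":[0,0,2.8],"hand":1},{"translation":[-2.1,0,-2],"angular":[0,0,2.8],"hand":1},{"translation":[-2.1,0,-2],"angular":[0,0,2.8],"hand":1},{"translation":[-2.0,0,-2],"angular":[0,0,0],"hand":1},{"translation":[0,0,0],"angular":[0,0,0],"hand":1},{"translation":[0,0,0],"angular":[0,0,0],"hand":1},{"translation":[0,0,0],"angular":[0,0,0],"hand":1}]' 40
python3 - <<'E'
from h import *
s=r.read_state();print(s['ee_pos'],R.from_quat(s['eef_rot']).as_matrix().round(4), s['joint_positions'].round(2))
shot('wrist','w10.png');shot('side','s10.png',4,(220,370,230,410))
# flange from w8
im=cv2.imread('pics/w8.png');g=cv2.GaussianBlur(cv2.cvtColor(im,6),(3,3),0)
i=r.camera_info('wrist');K=np.array([[i['fx'],0,i['cx']],[0,i['fy'],i['cy']],[0,0,1.]])
T=np.eye(4);q=np.array([-.001,.707,.002,.707]);T[:3,:3]=R.from_quat(q).as_matrix();T[:3,3]=[.6193,-.0607,.2274]
c=(K,np.array(i['distortion']),np.linalg.inv(T@np.array(i['mount'])))
for rad,f in ((8,.8),(7,.7),(6,.85)):
  ps=[]
  for rc in [(148.9,361.2),(152.5,303.2),(42,325)]:
    r0,c0=int(round(rc[0])),int(round(rc[1]));w=g[r0-rad:r0+rad+1,c0-rad:c0+rad+1].astype(float)
    m=((np.median(w)*f-w)>0).astype(float);y,x=np.mgrid[-rad:rad+1,-rad:rad+1];m[(x*x+y*y)>rad*rad]=0
    ps.append((r0+(m*y).sum()/m.sum(),c0+(m*x).sum()/m.sum()))
  print(np.round(ps,1).tolist(),fit([onz(c,p,.014) for p in ps]))
E
```

```text
time: 20.0
ee_pos: [0.4569, -0.2911, 0.1287]
eef_rot: [-0.07, 0.703, 0.069, 0.704]
ft_force: [-0.0, -0.5, 0.4]
width: 0.087
[ 0.45694406 -0.29110723  0.1286863 ] [[ 1.900e-03 -1.951e-01  9.808e-01]
 [-7.000e-04  9.808e-01  1.951e-01]
 [-1.000e+00 -1.000e-03  1.800e-03]] [ 0.62  0.26 -0.15  1.82  0.04  1.07  2.22]
[[148.2, 362.7], [152.7, 304.7], [40.9, 326.0]] (array([ 0.52387199, -0.05293747]), np.float64(0.08140905584831026), array([0.00051255, 0.00049302, 0.0006273 ]))
[[148.0, 363.1], [152.8, 304.8], [40.0, 326.2]] (array([ 0.5235812 , -0.05269515]), np.float64(0.08280814882656655), array([0.00056528, 0.00065343, 0.00116867]))
[[148.2, 362.8], [152.9, 304.3], [40.8, 325.9]] (array([ 0.52394892, -0.053039  ]), np.float64(0.08113347382261898), array([0.00035196, 0.00041844, 0.00075902]))
```

View pics/w10.png

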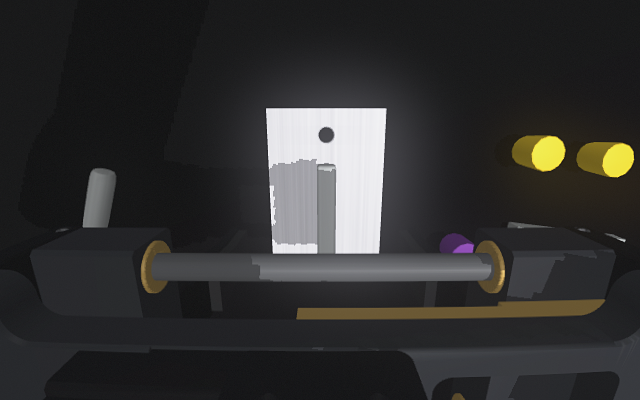

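View pics/s10.png

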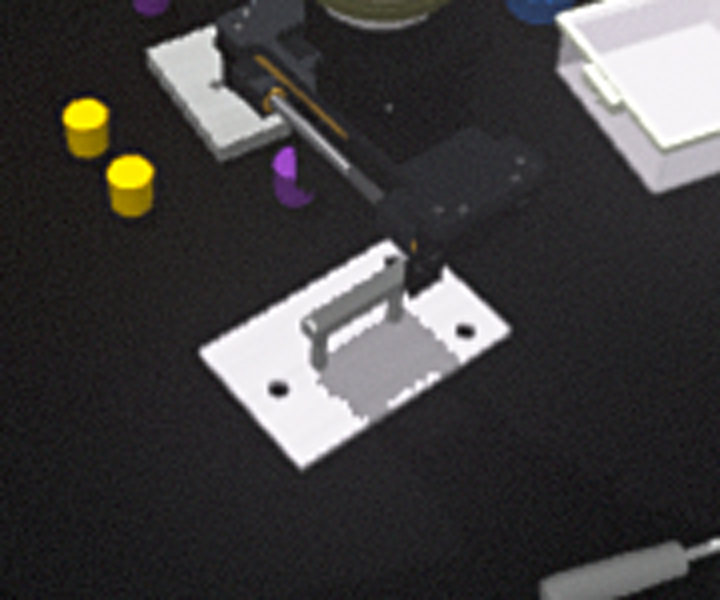

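```bash
python3 -m pendant '[{"translation":[-0.1,0.15,-2.1],"angular":[0,0,0],"hand":1},{"translation":[0,0,-2],"angular":[0,0,0],"hand":1},{"translation":[0,0,-2],"angular":[0,0,0],"hand":1},{"translation":[0,0,-2],"angular":[0,0,0],"hand":1},{"translation":[0,0,0],"angular":[0,0,0],"hand":1},{"translation":[0,0,0],"angular":[0,0,0],"hand":-1},{"translation":[0,0,0],"angular":[0,0,0],"hand":-1},{"translation":[0,0,0],"angular":[0,0,0],"hand":-1},{"translation":[0,0,0],"angular":[0,0,0],"hand":-1},{"translation":[0,0,0],"angular":[0,0,0],"hand":-1},{"translation":[0,0,0],"angular":[0,0,0],"hand":-1},{"translation":[0,0,0],"angular":[0,0,0],"hand":-1},{"translation":[0,0,0],"angular":[0,0,0],"hand":-1},{"translation":[0,0,0],"angular":[0,0,0],"hand":-1},{"translation":[0,0,0],"angular":[0,0,0],"hand":-1},{"translation":[0,0,0],"angular":[0,0,0],"hand":-1},{"translation":[0,0,0],"angular":[0,0,0],"hand":-1},{"translation":[0,0,0],"angular":[0,0,0],"hand":-1},{"translation":[0,0,0],"angular":[0,0,0],"hand":-1}]' 45
```

```text
time: 22.0
ee_pos: [0.4544, -0.2897, 0.0465]
eef_rot: [-0.069, 0.704, 0.069, 0.704]
ft_force: [-0.5, 0.3, 0.8]
width: 0.0131
```

```bash
python3 -m pendant '[{"translation":[0,0,1],"angular":[0,0,0],"hand":-1},{"translation":[0,0,2],"angular":[0,0,0],"hand":-1},{"translation":[0,0,3],"angular":[0,0,0],"hand":-1},{"translation":[0,0,3],"angular":[0,0,0],"hand":-1},{"translation":[0,0,1],"angular":[0,0,0],"hand":-1},{"translation":[0,0,0],"angular":[0,0,0],"hand":-1},{"translation":[0,0,0],"angular":[0,0,0],"hand":-1},{"translation":[0,0,0],"angular":[0,0,0],"hand":-1}]'
python3 - <<'E'
from h import *
s=r.read_state();print(s['ft_force'],s['torque'],s['width'])
shot('wrist','w11.png');shot('side','s11.png',4,(180,330,230,410))
E
```

```text
time: 22.8
ee_pos: [0.4535, -0.2892, 0.1448]
eef_rot: [-0.068, 0.705, 0.07, 0.703]
ft_force: [-0.2, -0.3, -3.2]
width: 0.0133
[-0.23121619 -0.33329252 -3.24873672] [ 0.10884363 -0.04325908  0.04533078] 0.013341669329006269
```

View pics/w11.png

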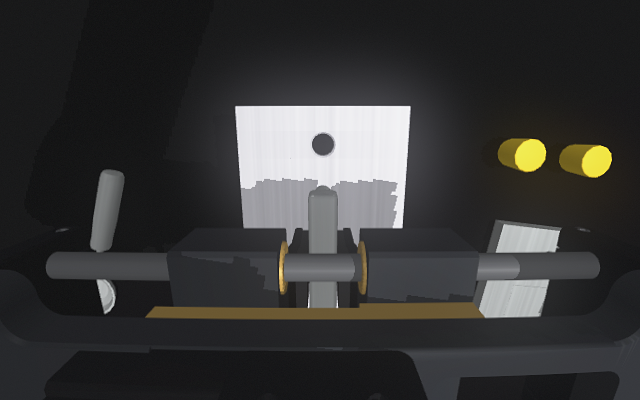

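View pics/s11.png

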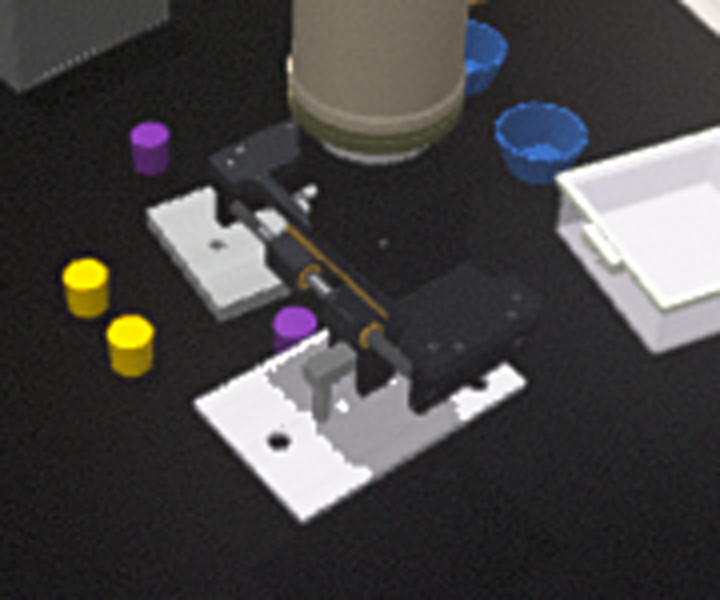

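Run:
```python
from h import *
im=cv2.imread('pics/w8.png')
i=r.camera_info('wrist');K=np.array([[i['fx'],0,i['cx']],[0,i['fy'],i['cy']],[0,0,1.]])
T=np.eye(4);q=np.array([-.001,.707,.002,.707]);T[:3,:3]=R.from_quat(q).as_matrix();T[:3,3]=[.6193,-.0607,.2274]
c8=(K,np.array(i['distortion']),np.linalg.inv(T@np.array(i['mount'])))
def flat(im,c,o,th,z,S=4000,hw=(.1,.07)):
    M=np.array([[np.cos(th),-np.sin(th)],[np.sin(th),np.cos(th)]])
    L=np.array([[-hw[0],-hw[1]],[-hw[0],hw[1]],[hw[0],hw[1]],[hw[0],-hw[1]]])
    P=np.c_[L@M.T+o,[z]*4]
    und=cv2.undistort(im,c[0],c[1])
    px=proj((c[0],np.zeros(5),c[2]),P)[:,::-1].astype(np.float32)
    dst=((L[:,::-1]+[hw[1],hw[0]])*S).astype(np.float32)
    return cv2.warpPerspective(und,cv2.getPerspectiveTransform(px,dst),(int(2*hw[1]*S),int(2*hw[0]*S)),flags=cv2.INTER_CUBIC)
f=flat(im,c8,np.array([.524,-.0535]),.078,.014)
def ov(f,S=4000,hw=(.1,.07)):
    for h in H: cv2.circle(f,(int((h[1]+hw[1])*S),int((h[0]+hw[0])*S)),16,(0,0,255),1)
    cv2.rectangle(f,(int((hw[1]-.055)*S),int((hw[0]-.085)*S)),(int((hw[1]+.055)*S),int((hw[0]+.085)*S)),(0,255,0),1)
    cv2.rectangle(f,(int((hw[1]-.025)*S),int((hw[0]-.022)*S)),(int((hw[1]+.025)*S),int((hw[0]+.022)*S)),(255,0,0),1)
ov(f);cv2.imwrite('pics/f8.png',cv2.resize(f,None,fx=.75,fy=.75,interpolation=cv2.INTER_AREA))
c=cam('wrist');s=r.read_state();Rm=R.from_quat(s['eef_rot']).as_matrix()
for p in [(144.5,322.5),(106,236),(106,410)]:
    w=onz(c,p,.1033);print(w.round(4),(Rm.T@(w-s['ee_pos'])).round(4))
```

```text
[ 0.3989 -0.3006  0.1033] [ 0.042  -0.0005 -0.0559]
[ 0.387  -0.3535  0.1033] [ 0.0419 -0.0501 -0.0779]
[ 0.3677 -0.2556  0.1033] [ 0.0421  0.0498 -0.0778]
```

View pics/f8.png

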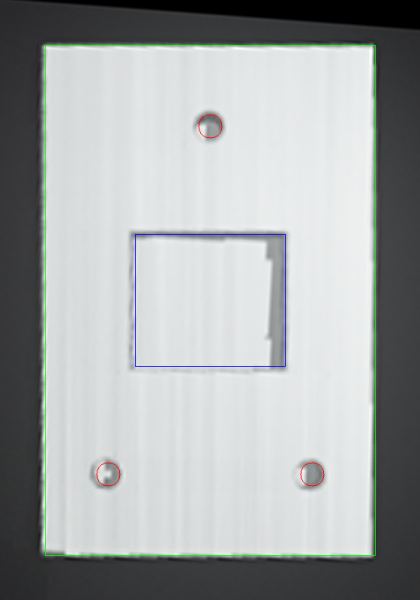

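The rectified flange matches the model outline at (0.524, -0.0535), yaw 0.078. The plate is held about 2 mm ahead of the TCP and square to it. Now I carry it over at height.

```bash
python3 -m pendant '[{"translation":[0.3,1.2,0],"angular":[0,0,-0.7],"hand":-1},{"translation":[0.6,2.2,0],"angular":[0,0,-0.7],"hand":-1},{"translation":[0.8,2.6,0],"angular":[0,0,-0.7],"hand":-1},{"translation":[0.8,2.6,0],"angular":[0,0,-0.7],"hand":-1},{"translation":[0.8,2.6,0],"angular":[0,0,-0.7],"hand":-1},{"translation":[0.8,2.6,0],"angular":[0,0,-0.7],"hand":-1},{"translation":[0.8,2.6,0],"angular":[0,0,-0.7],"hand":-1},{"translation":[0.8,2.6,0],"angular":[0,0,-0.7],"hand":-1},{"translation":[0.6,2.2,0],"angular":[0,0,-0.7],"hand":-1},{"translation":[0.4,1.5,0],"angular":[0,0,-0.4],"hand":-1},{"translation":[0.1,0.8,0],"angular":[0,0,0],"hand":-1},{"translation":[0,0,0],"angular":[0,0,0],"hand":-1},{"translation":[0,0,0],"angular":[0,0,0],"hand":-1},{"translation":[0,0,0],"angular":[0,0,0],"hand":-1}]'
cat >> h.py <<'E'
def tool():
    s=r.read_state();M=R.from_quat(s['eef_rot']).as_matrix();z=M[:,2]
    yaw=np.arctan2(z[1],z[0]);print('t',s['time'],'tcp',np.round(s['ee_pos'],4),'yaw',round(yaw,4),'tilt',M[:,0].round(4),'w',round(float(s['width']),4),'v',np.abs(s['joint_vel']).max().round(3))
    o=s['ee_pos'][:2]+.0019*z[:2];th=yaw
    A=lambda t:np.array([[np.cos(t),-np.sin(t)],[np.sin(t),np.cos(t)]])
    F=H@A(.078).T+[.524,-.0535];Pp=H@A(th).T+o
    print('need cm',((np.array([.524,-.0535])-o)*100).round(2),'dz',round((.034+.0465-s['ee_pos'][2])*100,2),'deg',round(np.degrees(.078-th),2),'hole err mm',(np.linalg.norm(F-Pp,axis=1)*1000).round(1))
E
python3 - <<'E'
from h import *
tool();shot('wrist','w12.png');shot('side','s12.png',4,(150,300,220,400))
E
```

```text
time: 24.3
ee_pos: [0.5222, -0.056, 0.1464]
eef_rot: [-0.027, 0.707, 0.027, 0.706]
ft_force: [0.3, 0.3, -3.7]
width: 0.0137
t 24.3 tcp [ 0.5222 -0.056   0.1464] yaw 0.077 tilt [-3.e-04 -3.e-04 -1.e+00] w 0.0137 v 0.003
need cm [-0.01  0.23] dz -6.59 deg 0.05 hole err mm [2.4 2.4 2.3]
```

View pics/w12.png

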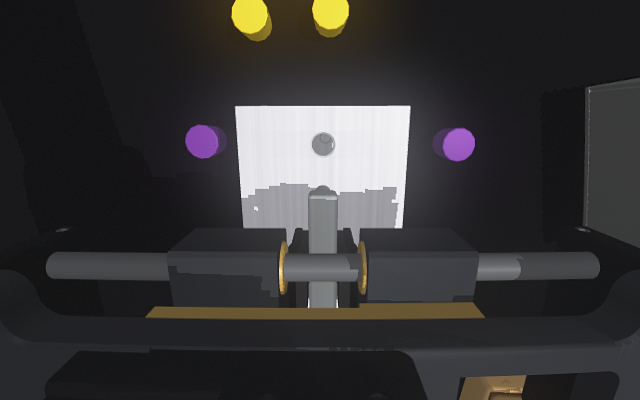

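View pics/s12.png

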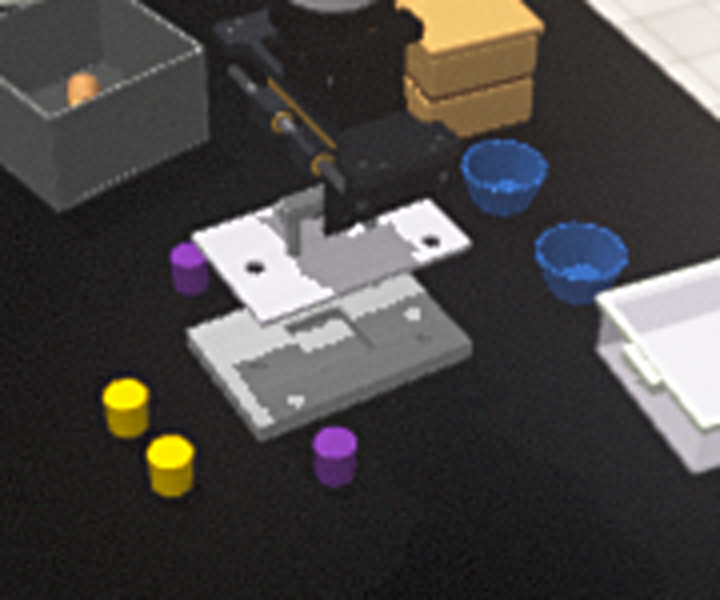

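```bash
python3 -m pendant '[{"translation":[0,0.12,-1],"angular":[0,0,0],"hand":-1},{"translation":[0,0.11,-1.5],"angular":[0,0,0],"hand":-1},{"translation":[0,0,-1.5],"angular":[0,0,0],"hand":-1},{"translation":[0,0,-1.5],"angular":[0,0,0],"hand":-1},{"translation":[0,0,-1],"angular":[0,0,0],"hand":-1},{"translation":[0,0,0],"angular":[0,0,0],"hand":-1},{"translation":[0,0,0],"angular":[0,0,0],"hand":-1},{"translation":[0,0,0],"angular":[0,0,0],"hand":-1},{"translation":[0,0,0],"angular":[0,0,0],"hand":-1},{"translation":[0,0,0],"angular":[0,0,0],"hand":-1}]'
python3 - <<'E'
from h import *
tool();shot('wrist','w13.png');shot('side','s13.png',4,(150,300,220,400))
z=dict(plate_hole0=.034,thread0=.014)
for n in('scene','side','wrist'): marks(n,('plate_hole0','thread0'),z)
c=cam('wrist');s=r.read_state();Rm=R.from_quat(s['eef_rot']).as_matrix()
th=.078;F=H@np.array([[np.cos(th),-np.sin(th)],[np.sin(th),np.cos(th)]]).T+[.524,-.0535]
print('expected thread2 px',proj(c,[*F[2],.014]))
im=cv2.imread('pics/w13.png');cv2.imwrite('pics/w13z.png',cv2.resize(im[95:205,225:420],None,fx=4,fy=4,interpolation=cv2.INTER_CUBIC))
E
```

```text
time: 25.4
ee_pos: [0.5227, -0.0524, 0.082]
eef_rot: [-0.028, 0.706, 0.028, 0.707]
ft_force: [-0.5, 0.3, -3.2]
width: 0.0135
t 25.4 tcp [ 0.5227 -0.0524  0.082 ] yaw 0.0785 tilt [ 8.e-04 -1.e-04 -1.e+00] w 0.0135 v 0.001
need cm [-0.06 -0.12] dz -0.15 deg -0.03 hole err mm [1.4 1.4 1.3]
scene plate_hole0 [191.5 332.4] 0.9 [ 0.4579 -0.0677  0.034 ]
scene plate_hole0 [208.4 313.1] 0.81 [ 0.5737 -0.0144  0.034 ]
scene plate_hole0 [198.3 300.7] 0.63 [ 0.5753 -0.0888  0.034 ]
scene thread0 [206.2 297.3] 0.93 [ 0.5949 -0.0794  0.014 ]
scene thread0 [211.2 313.2] 0.64 [ 0.566  -0.0252  0.014 ]
scene thread0 [197.1 331.9] 0.64 [ 0.4617 -0.0641  0.014 ]
side plate_hole0 [236.5 285.5] 0.88 [ 0.4671 -0.0677  0.034 ]
side plate_hole0 [214.1 312.7] 0.65 [ 0.577 -0.015  0.034]
side plate_hole0 [229.1 326.2] 0.55 [ 0.582  -0.0888  0.034 ]
side thread0 [243.9 283.4] 0.58 [ 0.4582 -0.0727  0.014 ]
wrist plate_hole0 [146.5 321.8] 0.63 [ 0.4684 -0.0575  0.034 ]
wrist thread0 [141.4 319.1] 0.73 [ 0.4667 -0.0595  0.014 ]
expected thread2 px [[140.84398363 321.33439863]]
```

View pics/w13z.png

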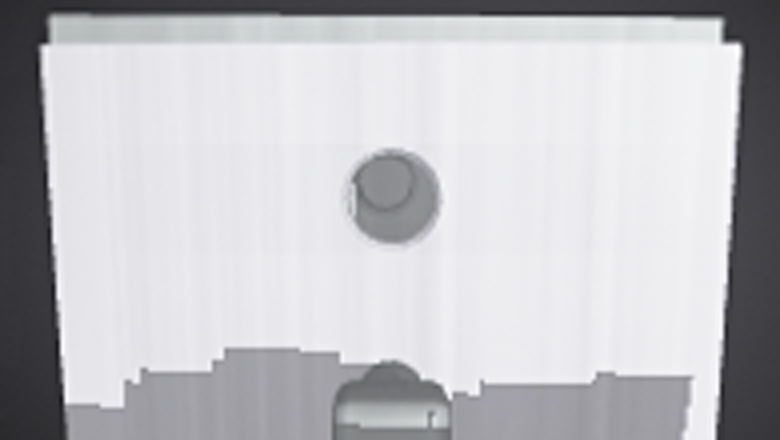

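View pics/s13.png

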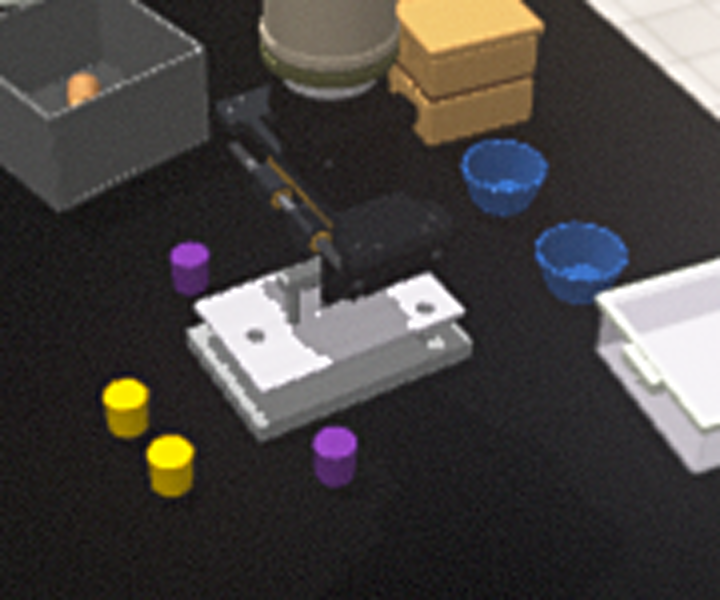

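Through the plate hole the threaded hole shows at (321.2, 140.5), where (321.3, 140.8) was predicted. The plate is about 1.3 mm off, so I trim it.

```bash
python3 -m pendant '[{"translation":[-0.05,-0.12,-0.1],"angular":[0,0,0],"hand":-1},{"translation":[0,0,0],"angular":[0,0,0],"hand":-1},{"translation":[0,0,0],"angular":[0,0,0],"hand":-1},{"translation":[0,0,0],"angular":[0,0,0],"hand":-1},{"translation":[0,0,0],"angular":[0,0,0],"hand":-1},{"translation":[0,0,0],"angular":[0,0,0],"hand":-1},{"translation":[0,0,0],"angular":[0,0,0],"hand":-1},{"translation":[0,0,0],"angular":[0,0,0],"hand":-1}]'
python3 - <<'E'
from h import *
tool();shot('wrist','w14.png');im=cv2.imread('pics/w14.png');cv2.imwrite('pics/w14z.png',cv2.resize(im[95:205,225:420],None,fx=4,fy=4,interpolation=cv2.INTER_CUBIC));tool()
c=cam('wrist');p=onz(c,(144,322.7),.039);print(p)
for n in('scene','side'):
  shot(n,n+'14.png',4,(180,255,260,360) if n=='scene' else (150,300,220,400))
E
```

```text
time: 26.75
ee_pos: [0.5219, -0.0536, 0.0806]
eef_rot: [-0.028, 0.707, 0.028, 0.707]
ft_force: [0.5, -0.0, -3.3]
width: 0.0135
t 26.75 tcp [ 0.5219 -0.0536  0.0806] yaw 0.0786 tilt [ 0.e+00  1.e-04 -1.e+00] w 0.0135 v 0.001
need cm [ 0.02 -0.01] dz -0.01 deg -0.03 hole err mm [0.2 0.2 0.2]
t 26.8 tcp [ 0.5219 -0.0536  0.0806] yaw 0.0785 tilt [-0.e+00  1.e-04 -1.e+00] w 0.0132 v 0.002
need cm [ 0.02 -0.01] dz -0.01 deg -0.03 hole err mm [0.2 0.2 0.2]
[ 0.46592299 -0.05826704  0.039     ]
```

View pics/w14z.png

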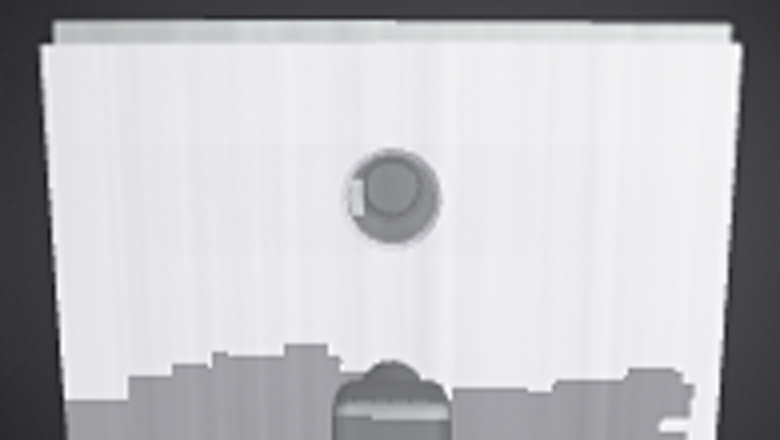

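View pics/scene14.png

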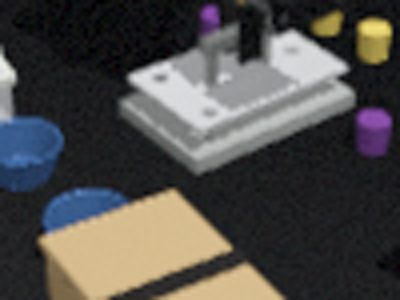

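The thread and hole at (322, 142) are concentric apart from the expected perspective offset. The fitted hole errors are about 0.2 mm, the gap is about 20 mm and the plate is level. I hand it in.

Run:
```python
from h import *
print(r.close_job());tool()
```

```text
the job is handed in; nothing more can be done
None
the job is handed in; nothing more can be done
```

I put the bamboo chunk and the cork in the grey pail. The cover plate is held by its handle over the flange, and I handed the job in at about 27 s of the 69 s allowed, still holding it. The hand-in gives no verdict.

**Last checks:**
- **Alignment:** the three holes are about 0.2 mm sideways from the threaded holes. That figure comes from my own fit of plate and flange in the wrist camera, whose calibration is good to about 2 mm.
- **Hole 2:** it was the only hole I could check directly at the end. In the wrist picture its centre measured about 0.4 mm from the threaded hole.
- **Height and tilt:** the underside is about 20 mm above the flange, and the tool is vertical to under 0.001 rad.
- **Grip:** it was steady, with the fingers reading 13.2 to 13.5 mm on the 14 mm bar and about 3.3 N hanging weight. In the pictures the plate touches nothing.
- **Debris:** the chunk and the cork were both seen lying in the pail after I let each go.

**What disagreed:**
- The networks' marks from the scene and side cameras differed from the wrist fit by up to about 2 cm on some holes. I used the wrist fit, because the flange and opening outlines matched it closely.
- My descent ended about 1.3 mm off; I trimmed that before the last check.
- I did not measure the lunch things again at the end. They showed no movement in the pictures I viewed.

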